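Shut the assortment case and push it home

TASK

Put the open assortment case away without grasping or lifting anything: while it still stands out on the runway, push its clear lid over with the fingertips so that it is fully shut. Then push the case by its front into the pigeonhole until it is fully home against the back stop. Push gently and leave everything else on the table and on the pigeonhole where it is.

Things in the scene. Friction and masses are not known exactly. Their poses are not given: they have to be found in the camera images.
- rack: Fixed low plywood pigeonhole with a runway before it. Origin on the table under the middle of the bay's mouth; x horizontal into the bay, y left, z up; yaw within 0.3 rad. Floor board 4 mm thick, x -195 to +105 mm, 246 mm wide. Rails along the runway: 24 mm high, inner faces at y = +-112 mm. Bay from x = +9 mm; roof 96x246 mm, underside 56 mm, top 62 mm above the table.
- bay_stop (a point): Middle of the face of the bay's back stop, at rack x = +95 mm, 30 mm above the table. The case is home when its back wall touches this stop; the case's origin is then near rack x = +27 mm and the front part of the case still sticks out of the bay.
- case: Assortment case, loose on the runway's floor board, square to the rails, 5 to 8 mm play each side. 142 mm deep (x, with latch tab), 213 wide (y), 40 high when shut; 0.7 to 1 kg. Origin under its centre; x into the bay, z up; front wall at x = -65, back wall at x = +65 mm. At the start its origin is 75 to 105 mm in front of the bay's mouth.
- case_lid (a joint): Angle of the clear lid, rad: 0 shut, 1.57 straight up, more leans back to the bay, 2.06 stop; starts at 1.4 to 1.72. Hinge line along case y at case x = +68 mm, 37 mm above the case's underside. The lid is a 2 mm plate, 211 mm wide, reaching 133 mm from the hinge. Light friction holds it near upright; pushed below about 0.6 rad it sinks shut by itself in a second or two.
- lid_edge (a point): Middle of the lid's free edge, 131 mm from the hinge line.
- case_front (a point): Middle of the outer face of the case's front wall, 20 mm above the case's underside; the wall is 36 mm high.
- gear: white plastic gear wheel, 56 mm across, 15 mm thick, lying on the roof of the pigeonhole at its left; origin under its centre
- tin: round tin, 70 mm across, 30 mm high, on the table left of the runway; origin under its centre
- block: aluminium block with two holes, 60x25x24 mm, on the table right of the runway; origin under its centre
- tape: roll of black tape lying flat, 113 mm across, 48 mm high, at the left on the table; origin under its centre
- pack: flat blister pack, 72x100x13 mm, left on the table; origin under its centre
- measure: tape measure standing, 36x89x65 mm, right on the table; origin under its centre
- glue: glue bottle, 61 mm across, 184 mm tall, standing on the left; origin under its centre
There are look-alikes about, which are no part of the job. There is more than one size of the case; the job needs the larger.

How it is judged (in metres and radians):
On the way, in this order (a step that is already met when the one before it is completed fails the run):
1. the lid is shut while the case still stands out on the runway (value of joint case_lid below 0.06 rad and x of case in the frame of rack below -0.05 m), for 0.2 s.
2. the case is fully home in the pigeonhole, lid shut (value of joint case_lid below 0.06 rad and x of case in the frame of rack above 0.023 m), for 0.2 s.
At the end, for the whole second after the job is handed in: The lid is shut (below 0.06 rad) and the case rests flat and still on the floor board, fully home: its origin at least 23 mm inside the bay mouth (within about 5 mm of the back stop) (all of step 2 and linear speed of case below 0.01 m/s and angle between case's own z axis and vertical below 0.05 rad and height (world z) of case below 0.012 m); the robot touches nothing.
It fails at once if the case is lifted or tipped (underside centre more than 20 mm above the table, or tilted over 0.15 rad) (height (world z) of case above 0.02 m or angle between case's own z axis and vertical above 0.15 rad).
It fails at once if the case or its lid is squeezed or rammed (over 40 N from the fingers) (contact force between the fingers and case above 40 N).
It fails at once if something else is moved by more than 20 mm (distance of any of gear, tin, block, tape, pack, measure, glue from where it was at the start of the episode above 0.02 m).
It also fails if it takes over 48 s, if anything falls off the work surface, if the arm or the gripper's body presses on something with over 40 N, if the wrist force passes 120 N, or if a joint passes its speed limit or range.

ROBOT

A 6-joint arm with a two-finger parallel gripper is mounted at the origin on a cart in front of the work surface, level with it; the furniture and walls round the work are solid. World frame = base frame: x ahead of the robot, y to its left, z up, the work surface at z = 0. Lengths are in mm, angles in rad, forces in N, time in s.
With the tool pointing down it reaches from about 275 to 825 mm from the base axis. Payload 4.9 kg.
Tool frame: the origin (TCP) lies at the very end of the fingers, on their centre line; the grasp point (between the pads) lies arm.tcp_to_grasp behind it (arm.tcp_to_grasp is the distance from the TCP to the grasp point, in mm); z points along the fingers, y is the line along which they close (so a half turn about z gives the same grasp; the last joint's range is limited). The gripper opens to 85 mm and grips with 20 to 120 N. Pads are 22 mm wide; open, the fingers measure 114 mm over their backs; the gripper's body (76 mm by 85 mm) begins 54 mm behind the grasp point. The pads swing forward as they close: fully open they stand 13 mm farther back than shut.
Start: joints at [-1.426, 0.326, -0.193, 1.052, 0, 1.437], TCP at [151.373, -528.777, 231.281] pointing down, gripper open.
Joint ranges: [-2.65, 2.65], [-0.97, 1.79], [-1.3, 1.35], [-1.93, 2.1], [-1.47, 1.37], [-3.14, 3.14]. Speed limits (rad/s): [2.57, 2.57, 3.14, 3.14, 3.14, 3.14].

INTERFACE

Orientations are given as a rotation vector (axis times angle).
In Python, from bench import arm gives the robot as it stands.
- The arm moves only by the tool send_rows, never from a script. Its argument "deltas" is a list that holds one entry, the list of rows, each a list of 7 numbers: the shift along the tool's x, y, z in cm, then the turn, a rotation vector about the tool's x, y, z in rad, then the finger opening in cm, from 0 to 8.54. In form: [[[x, y, z, rx, ry, rz, gripper], ...]]. A call has 1 to 10 rows; each row shifts and turns the commanded pose from where the row before left it, along the tool's axes as they then stand; what a row does not reach is not made up. A row lasts 1/10 s, in which the tool goes at most 50 mm and 8.59 degrees, less where a joint would pass 70% of its speed; a pose out of reach is approached as far as the arm can. A call with a gripper value outside its range is refused whole. The fingers move at their own pace and stop on an object; "grip_force" is the grip in N (left out, the last holds). Time passes only in rows, so rows that do not move let the fingers close. It gives the time, the measured TCP pose, the force, the opening and the grip force at its end, in the units of the state.
- arm.state(): the state, without advancing time (a new reading comes with each control period).
- arm.camera(name): name is "side" or "top"; returns a dict with "img" (384x512x3 uint8, red, green, blue), "z_map" (384x512 float32, mm along the optical axis (not along the pixel's ray), 0 where there is no reading), "mtx" (3x3 intrinsics, pixels), "k1" (the pictures are not rectified: a ray, as slopes to the right and down, at radius r is drawn at 1 + k1 r^2 times it, then the intrinsics apply), "origin" and "attitude" of the camera in the world. Camera axes: x right, y down, z forward; pixel columns grow to the right and rows downward; lengths in mm; the calibration is good to about 2 mm. A picture is of the moment at which its call begins.
- arm.hand_in(): hands the job in; it is judged then, once.
The state is a dict: "clock": time; "joint_pos": joint angles; "qvel": joint speeds; "joint_efforts": joint torques, N m; "eef_pos": TCP position; "orientation": TCP orientation; "force": force on the tool from outside, world axes, zero at the start; "torque": the same for the moment, N m; "gripper_width": finger opening in mm; "grip_force": force on a finger pad.
Only numpy, scipy, OpenCV 4.12 (cv2) and the standard library are available. Lean on these libraries where they do the work, as an engineer would, in place of code of your own. Each camera call takes 0.05 s, during which the arm holds its last target. There are 200 camera calls.

## Working session

There is one attempt and no reset: what is moved stays moved. The work goes in short steps, Python scripts to look and compute and a tool call to move; the robot and the scene stay as the last step left them, time stands still between calls to the robot, and variables do not carry over. Pictures are saved under pics/ and viewed, at most 10 in all, crops included, and the job is handed in when it is done.

Besides the shell and the picture viewer there is one more tool, called after ">>>" by a JSON object that holds its "op" and its "data". send_rows: Moves the arm, as the interface text tells. Its arguments: {"type":"object","properties":{"deltas":{"type":"array","items":{"type":"array","items":{"type":"array","items":{"type":"number"}}}},"grip_force":{"type":"number"}},"required":["deltas"]}

```bash
ls; mkdir -p pics; cat > h.py <<'E'
import numpy as np, cv2
from scipy.spatial.transform import Rotation as R
from bench import arm
def cloud(c):
    K=np.array(c["mtx"]);h,w=c["z_map"].shape
    u,v=np.meshgrid(np.arange(w),np.arange(h))
    p=und(c,u.ravel(),v.ravel())
    z=c["z_map"].ravel()
    P=np.c_[p*z[:,None],z]
    W=P@att(c).T+np.array(c["origin"])
    W[z==0]=np.nan
    return W.reshape(h,w,3)
def und(c,u,v):
    K=np.array(c["mtx"])
    d=np.c_[(np.asarray(u,float)-K[0,2])/K[0,0],(np.asarray(v,float)-K[1,2])/K[1,1]]
    s=d.copy()
    for _ in range(10): s=d/(1+c["k1"]*(s**2).sum(1))[:,None]
    return s
def att(c):
    a=np.array(c["attitude"],float)
    return a if a.shape==(3,3) else R.from_rotvec(a).as_matrix()
E
python3 - <<'E'
from h import *
for n in("side","top"):
    c=arm.camera(n); cv2.imwrite(f"pics/{n}0.png",c["img"][:,:,::-1]); np.save(f"{n}0.npy",cloud(c)); print(n,c["origin"],c["attitude"],c["mtx"],c["k1"])
s=arm.state();print(s["clock"],s["eef_pos"],s["orientation"],s["force"])
E
```

```text
pics
side [379.75560322 979.74915022 811.01392402] [-0.30352535  2.71580591 -1.34041761] [[431.53471401   0.         253.95432805]
 [  0.         431.53471401 193.80328304]
 [  0.           0.           1.        ]] -0.011745678604501306
top [ 501.73562108   38.23622894 1051.54228122] [-2.19207803  2.15378492 -0.09745397] [[348.9822847    0.         254.52879602]
 [  0.         348.9822847  194.29405217]
 [  0.           0.           1.        ]] -0.06405718260423231
0.1 [ 151.29736373 -528.20682423  230.57308705] [-3.10950688e+00 -4.36317645e-01  1.87983867e-05] [ 0.48306113 -0.27372168  0.39506482]
```

View pics/side0.png

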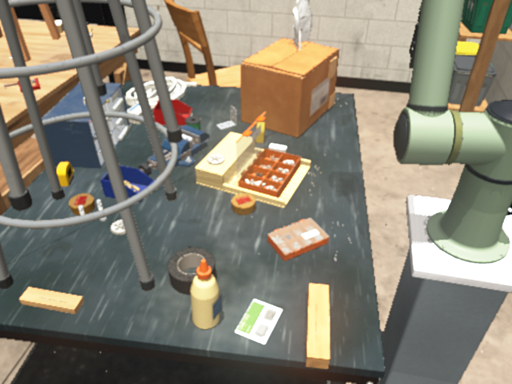

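View pics/top0.png

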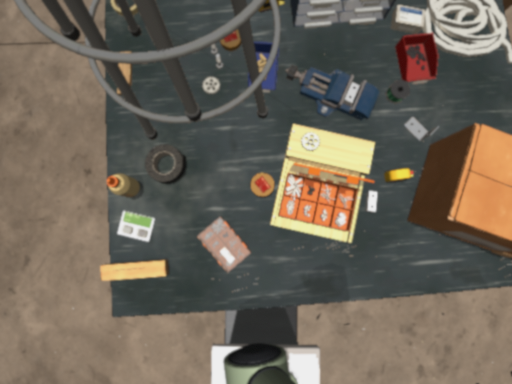

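The side view shows the rack and open case at about (255,170), and a second, smaller closed case at about (297,240). In the top view they are at (322,190) and (224,245). The clear lid stands near the hinge at about (330,172), with the gear on the roof at (311,142). I'll measure these next.

```bash
python3 - <<'E'
from h import *
a=cv2.imread("pics/top0.png")[110:250,255:415]; b=cv2.imread("pics/side0.png")[105:215,185:325]
a=cv2.resize(a,(420,368),interpolation=3); b=cv2.resize(b,(380,368),interpolation=3)
cv2.imwrite("pics/crop1.png",np.hstack([a,b]))
T=np.load("top0.npy")
x=T.reshape(-1,3)
img=cv2.imread("pics/top0.png")
reg=np.zeros(T.shape[:2],bool);reg[115:250,262:385]=1
def rect(lo,hi,name):
    m=reg&(T[...,2]>lo)&(T[...,2]<hi)
    P=T[m][:,:2].astype(np.float32);print(name,len(P),cv2.minAreaRect(P))
hist,e=np.histogram(T[reg][:,2],bins=np.arange(-10,220,5));print(list(zip(e.astype(int),hist)))
m=reg&(T[...,2]>54)&(T[...,2]<69)
n,l,s,_=cv2.connectedComponentsWithStats(m.astype(np.uint8));k=1+s[1:,4].argmax()
ys,xs=np.where(l==k);P=T[l==k][:,:2].astype(np.float32);r=cv2.minAreaRect(P);print(r,cv2.boxPoints(r),s[k])
v,u=np.where(l==k);print(np.median(T[l==k][:,2]))
print(arm.tcp_to_grasp, R.from_rotvec(arm.state()["orientation"]).as_matrix().round(3))
E
```

```text
[(np.int64(-10), np.int64(70)), (np.int64(-5), np.int64(4133)), (np.int64(0), np.int64(4801)), (np.int64(5), np.int64(1433)), (np.int64(10), np.int64(166)), (np.int64(15), np.int64(297)), (np.int64(20), np.int64(877)), (np.int64(25), np.int64(613)), (np.int64(30), np.int64(278)), (np.int64(35), np.int64(205)), (np.int64(40), np.int64(148)), (np.int64(45), np.int64(33)), (np.int64(50), np.int64(33)), (np.int64(55), np.int64(530)), (np.int64(60), np.int64(1968)), (np.int64(65), np.int64(184)), (np.int64(70), np.int64(140)), (np.int64(75), np.int64(38)), (np.int64(80), np.int64(15)), (np.int64(85), np.int64(18)), (np.int64(90), np.int64(16)), (np.int64(95), np.int64(16)), (np.int64(100), np.int64(16)), (np.int64(105), np.int64(18)), (np.int64(110), np.int64(22)), (np.int64(115), np.int64(14)), (np.int64(120), np.int64(21)), (np.int64(125), np.int64(21)), (np.int64(130), np.int64(19)), (np.int64(135), np.int64(21)), (np.int64(140), np.int64(20)), (np.int64(145), np.int64(23)), (np.int64(150), np.int64(14)), (np.int64(155), np.int64(1)), (np.int64(160), np.int64(0)), (np.int64(165), np.int64(1)), (np.int64(170), np.int64(15)), (np.int64(175), np.int64(242)), (np.int64(180), np.int64(54)), (np.int64(185), np.int64(0)), (np.int64(190), np.int64(0)), (np.int64(195), np.int64(0)), (np.int64(200), np.int64(0)), (np.int64(205), np.int64(0)), (np.int64(210), np.int64(0))]
((731.4382934570312, -176.0275115966797), (245.42648315429688, 98.02996063232422), 78.41165161132812) [[ 658.772    -286.3933  ]
 [ 754.8037   -306.08545 ]
 [ 804.1046    -65.66171 ]
 [ 708.0729    -45.969574]] [ 286  124   89   50 2516]
61.58113190856545
18.700000000000003 [[ 0.961  0.275 -0.   ]
 [ 0.275 -0.961  0.002]
 [ 0.    -0.002 -1.   ]]
```

View pics/crop1.png

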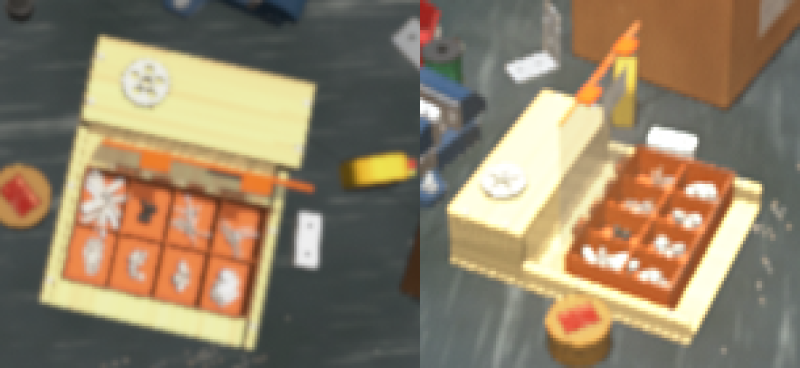

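```bash
cat >> h.py <<'E'
YAW=-0.2023; O=np.array([675.6,-164.6])
def rk(P):
    P=np.asarray(P,float); d=P[...,:2]-O; c,s=np.cos(YAW),np.sin(YAW)
    return np.stack([c*d[...,0]+s*d[...,1],-s*d[...,0]+c*d[...,1],P[...,2]],-1)
E
python3 - <<'E'
from h import *
T=rk(np.load("top0.npy"))
reg=np.zeros(T.shape[:2],bool);reg[115:250,262:385]=1
L=T[reg&(T[...,2]>168)&(T[...,2]<190)];print("lid edge",np.median(L,0),np.percentile(L,[2,98],0))
M=T[reg&(T[...,2]>90)&(T[...,2]<160)];print("lid mid",np.median(M,0),np.percentile(M,[2,98],0))
B=T[(T[...,2]>-5)&(T[...,2]<12)&(abs(T[...,1])<100)&reg]
# front wall: profile along rack x at |y|<90
for x in range(-200,-40,6):
    q=T[reg&(abs(T[...,0]-x)<3)&(abs(T[...,1])<90)]; print(x,len(q),q[:,2].max().round() if len(q) else 0,np.median(q[:,2]).round(1) if len(q) else 0,end=" | ")
G=T[reg&(T[...,2]>70)&(T[...,2]<82)&(T[...,0]>12)];print("gear",np.median(G,0))
s=arm.state();print("tcp rack",rk(s["eef_pos"]), s["clock"])
E
```

```text
lid edge [-36.48670976   3.18174638 178.00221345] [[-50.85025385 -97.87127341 174.32758832]
 [-31.61541088  96.70219022 182.42031368]]
lid mid [-32.62665434  -0.15542313 124.45295508] [[ -33.58175179 -100.82351702   91.6645762 ]
 [ -31.80786139  101.89998984  152.64871029]]
-200 125 5.0 -0.4 | -194 122 9.0 3.2 | -188 120 8.0 3.7 | -182 121 9.0 4.3 | -176 119 8.0 3.6 | -170 117 8.0 3.3 | -164 127 44.0 29.7 | -158 118 35.0 5.7 | -152 128 37.0 6.6 | -146 129 38.0 8.5 | -140 125 37.0 20.6 | -134 117 37.0 17.0 | -128 126 40.0 18.7 | -122 119 36.0 14.1 | -116 107 35.0 7.2 | -110 119 37.0 6.2 | -104 177 39.0 8.5 | -98 69 38.0 32.5 | -92 117 38.0 6.9 | -86 126 36.0 6.7 | -80 122 37.0 18.2 | -74 115 36.0 16.2 | -68 118 36.0 17.9 | -62 116 36.0 10.9 | -56 108 36.0 7.7 | -50 156 185.0 8.8 | -44 169 183.0 8.6 | gear [60.99464857 62.30015984 72.00953922]
tcp rack [-440.55359888 -461.53624294  230.57308705] 0.1
```

>>> {"op": "send_rows", "data": {"deltas": [[[1.7,-1.5,-0.5,0,0,0,0],[3.4,-3,-0.5,0,0,0,0],[3.4,-3,-0.5,0,0,0,0],[3.4,-3,-0.5,0,0,0,0],[3.4,-3,-0.5,0,0,0,0],[3.4,-3,-0.5,0,0,0,0],[3.4,-3,0,0,0,0,0],[3.4,-3,0,0,0,0,0],[3.4,-3,0,0,0,0,0],[3.4,-3,0,0,0,0,0]]]}}

```text
clock: 1.1
eef_pos: [383.9, -164.1, 261.2]
orientation: [3.111, 0.436, 0.0]
force: [1.2, -0.9, 0.2]
gripper_width: -0.2
grip_force: 0.0
```

>>> {"op": "send_rows", "data": {"deltas": [[[1.7,-1.5,0,0,0,0.08,0],[0,0,0,0,0,0.12,0],[0,0,0,0,0,0.12,0],[0,0,0,0,0,0.12,0],[0,0,0,0,0,0.04,0],[0,0,0,0,0,0,0],[0,0,0,0,0,0,0]]]}}

```text
clock: 1.8
eef_pos: [395.5, -146.7, 261.1]
orientation: [-3.126, 0.314, 0.001]
force: [-0.7, 0.1, -0.3]
gripper_width: -0.0
grip_force: 0.0
```

```bash
cat > st.py <<'E'
from h import *
s=arm.state();print("tcp rack",rk(s["eef_pos"]).round(1),s["clock"],"F",np.round(s["force"],1),"w",s["gripper_width"]);Rm=R.from_rotvec(s["orientation"]).as_matrix();print("yaw err",np.arctan2(Rm[1,0],Rm[0,0])-YAW,Rm[:,2].round(3))
E
python3 st.py
```

```text
tcp rack [-278.   -38.7  261.1] 1.8 F [-0.7  0.1 -0.3] w -0.002455369944373157
yaw err 0.0019603986201560675 [-0.  0. -1.]
```

>>> {"op": "send_rows", "data": {"deltas": [[[3,-0.5,0,0,0,0,0],[4,-0.5,0,0,0,0,0],[4,-0.5,0,0,0,0,0],[4,-0.5,0,0,0,0,0],[4,-0.5,0,0,0,0,0],[4,-0.5,0,0,0,0,0],[4,-0.5,0,0,0,0,0],[3.3,-0.4,0,0,0,0,0],[0,0,0,0,0,0,0],[0,0,0,0,0,0,0]]]}}

```text
clock: 2.8
eef_pos: [700.1, -169.0, 259.6]
orientation: [-3.125, 0.314, 0.004]
force: [0.7, 0.8, 0.0]
gripper_width: 0.3
grip_force: 0.0
```

>>> {"op": "send_rows", "data": {"deltas": [[[0,0,2,0,0,0,0],[0,0,3,0,0,0,0],[0,0,3,0,0,0,0],[0,0,3,0,0,0,0],[0,0,1,0,0,0,0],[0,0,0,0,0,0,0],[0,0,0,0,0,0,0]]]}}

```text
clock: 3.5
eef_pos: [700.7, -169.5, 143.3]
orientation: [3.125, -0.316, 0.003]
force: [-0.6, -0.4, 0.7]
gripper_width: -0.1
grip_force: 0.0
```

```bash
python3 st.py; python3 - <<'E'
from h import *
a=arm.camera("side")["img"][20:230,150:370,::-1]; cv2.imwrite("pics/s1.png",cv2.resize(a,None,fx=2.5,fy=2.5))
E
```

```text
tcp rack [ 25.6   0.3 143.3] 3.5 F [-0.6 -0.4  0.7] w -0.08372203261157345
yaw err 0.0009654173777240149 [ 0.002 -0.001 -1.   ]
```

View pics/s1.png

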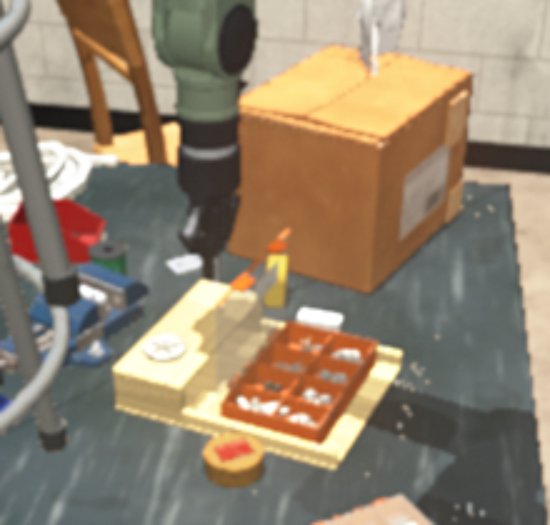

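>>> {"op": "send_rows", "data": {"deltas": [[[-2,0,0,0,0,0,0],[-2,0,0,0,0,0,0],[-0.7,0,0,0,0,0,0],[-0.7,0,0,0,0,0,0],[-0.7,0,0,0,0,0,0],[-0.7,0,0.3,0,0,0,0],[-0.7,0,0.3,0,0,0,0]]]}}

```text
clock: 4.25
eef_pos: [626.9, -154.2, 135.3]
orientation: [3.125, -0.315, 0.001]
force: [0.8, -0.2, -0.0]
gripper_width: -0.5
grip_force: 0.2
```

>>> {"op": "send_rows", "data": {"deltas": [[[-1.1,0,0.5,0,0,0,0],[-1.2,0,0.5,0,0,0,0],[-1,0,0.7,0,0,0,0],[-1,0,0.8,0,0,0,0],[-0.7,0,0.8,0,0,0,0],[-0.7,0,0.8,0,0,0,0],[-0.4,0,0.7,0,0,0,0],[-0.3,0,0.6,0,0,0,0],[0,0,0,0,0,0,0],[0,0,0,0,0,0,0]]]}}

```text
clock: 5.25
eef_pos: [564.4, -141.4, 81.2]
orientation: [-3.126, 0.316, -0.0]
force: [-0.6, -0.2, -0.9]
gripper_width: 0.2
grip_force: 0.0
```

```bash
python3 st.py; python3 - <<'E'
from h import *
a=arm.camera("side")["img"][20:230,150:370,::-1]; cv2.imwrite("pics/s2.png",cv2.resize(a,None,fx=2.5,fy=2.5))
E
```

```text
tcp rack [-113.6    0.4   81.2] 5.25 F [-0.6 -0.2 -0.9] w 0.19514908714694276
yaw err 0.0011020924563707457 [ 0. -0. -1.]
```

View pics/s2.png

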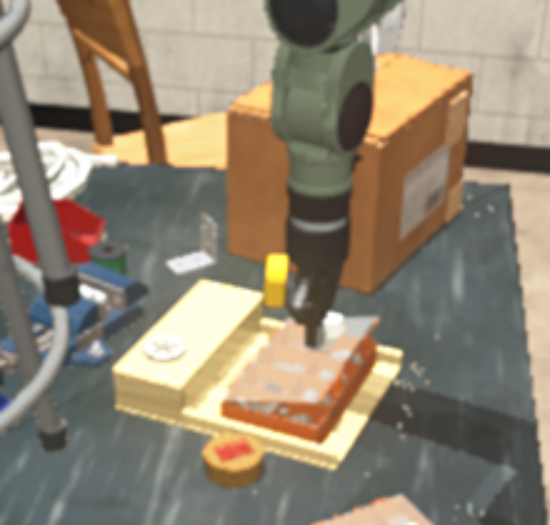

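The lid now leans over at a shallow angle under the fingertips, with its free edge at about (375,320). I'll clear upward, move round to the front and let it sink shut.

>>> {"op": "send_rows", "data": {"deltas": [[[0,0,-2,0,0,0,0],[0,0,-3,0,0,0,0],[-1,0,-1,0,0,0,0],[-3,0,0,0,0,0,0],[-3,0,0,0,0,0,0],[-3,0,0,0,0,0,0],[0,0,0,0,0,0,0],[0,0,0,0,0,0,0],[0,0,0,0,0,0,0],[0,0,0,0,0,0,0]]]}}

```text
clock: 6.3
eef_pos: [467.3, -121.8, 141.4]
orientation: [3.125, -0.315, 0.002]
force: [0.3, 0.3, -0.2]
gripper_width: 0.0
grip_force: 0.0
```

>>> {"op": "send_rows", "data": {"deltas": [[[0,0,0,0,0,0,0],[0,0,0,0,0,0,0],[0,0,0,0,0,0,0],[0,0,0,0,0,0,0],[0,0,0,0,0,0,0],[0,0,0,0,0,0,0],[0,0,0,0,0,0,0],[0,0,0,0,0,0,0],[0,0,0,0,0,0,0],[0,0,0,0,0,0,0]]]}}

```text
clock: 7.3
eef_pos: [466.2, -121.4, 141.3]
orientation: [3.126, -0.316, 0.0]
force: [0.8, 0.0, -0.4]
gripper_width: -0.2
grip_force: 0.0
```

```bash
cat > chk.py <<'E'
from h import *
import sys
t=sys.argv[1]
for n,r in(("side",(20,230,150,370)),("top",(110,250,255,415))):
    c=arm.camera(n);a=c["img"][r[0]:r[1],r[2]:r[3],::-1];cv2.imwrite(f"pics/{n}_{t}.png",cv2.resize(a,(400,380),interpolation=3))
    T=rk(cloud(c))
    for x in range(-190,0,10):
        q=T[(abs(T[...,0]-x)<5)&(abs(T[...,1]+55)<35)&(T[...,2]<100)][:,2]
        if len(q): print(x,np.percentile(q,[10,50,95]).round(),end=" ")
    print()
cv2.imwrite(f"pics/{t}.png",np.hstack([cv2.imread(f"pics/{n}_{t}.png") for n in("side","top")]))
E
python3 st.py; python3 chk.py b
```

```text
tcp rack [-213.8    0.3  141.3] 7.3 F [ 0.8  0.  -0.4] w -0.15877026749028492
yaw err 0.0010852890449122576 [ 0. -0. -1.]
-190 [-1.  3.  7.] -180 [2. 5. 7.] -170 [ 3.  6. 42.] -160 [ 4. 34. 45.] -150 [42. 43. 45.] -140 [41. 44. 45.] -130 [42. 43. 46.] -120 [42. 44. 47.] -110 [42. 44. 47.] -100 [42. 44. 46.] -90 [41. 43. 45.] -80 [41. 43. 46.] -70 [41. 43. 45.] -60 [42. 44. 46.] -50 [42. 43. 46.] -40 [42. 43. 46.] -30 [42. 43. 47.] 
-180 [3. 4. 5.] -170 [ 2. 16. 44.] -160 [39. 42. 45.] -150 [39. 42. 46.] -140 [40. 42. 44.] -130 [41. 43. 46.] -120 [41. 43. 46.] -110 [40. 43. 46.] -100 [40. 42. 45.] -90 [40. 42. 44.] -80 [39. 42. 44.] -70 [40. 42. 45.] -60 [39. 42. 44.] -50 [40. 42. 45.] -40 [41. 42. 45.] -30 [10. 43. 45.] -20 [1. 4. 8.] -10 [1. 4. 6.]
```

View pics/b.png

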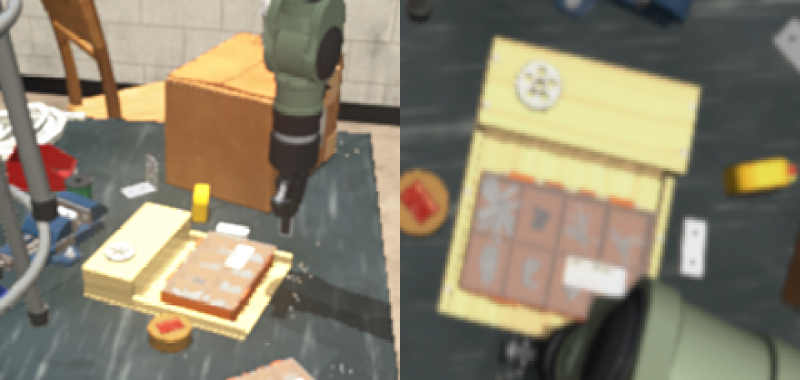

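The lid is flat: its top reads 42–44 mm along the whole depth, with the latches at the front edge. Now I'll go down in front of the case.

>>> {"op": "send_rows", "data": {"deltas": [[[0,0,3,0,0,0,0],[0,0,4,0,0,0,0],[0,0,3,0,0,0,0],[0,0,1.5,0,0,0,0],[0,0,0.3,0,0,0,0],[0,0,0,0,0,0,0],[1,0,0,0,0,0,0],[1,0,0,0,0,0,0],[0.5,0,0,0,0,0,0],[0.5,0,0,0,0,0,0]]]}}

```text
clock: 8.4
eef_pos: [496.9, -127.8, 23.9]
orientation: [3.125, -0.315, 0.002]
force: [-0.8, 0.1, -0.0]
gripper_width: -0.0
grip_force: 0.0
```

>>> {"op": "send_rows", "data": {"deltas": [[[0.5,0,0,0,0,0,0],[0.5,0,0,0,0,0,0],[0.5,0,0,0,0,0,0],[0.5,0,0,0,0,0,0],[0.5,0,0,0,0,0,0],[0.5,0,0,0,0,0,0]]]}}

```text
clock: 9.0
eef_pos: [522.2, -132.4, 22.6]
orientation: [-3.125, 0.316, 0.009]
force: [-6.4, 1.5, 5.3]
gripper_width: -0.1
grip_force: 3.3
```

```bash
python3 st.py
```

```text
tcp rack [-156.7    0.7   22.6] 9.0 F [-6.4  1.5  5.3] w -0.05816171512172761
yaw err 0.0010168956644240335 [-0.006  0.001 -1.   ]
```

>>> {"op": "send_rows", "data": {"deltas": [[[0.5,0,0,0,0,0,0],[0.5,0,0,0,0,0,0],[0.5,0,0,0,0,0,0],[0.5,0,0,0,0,0,0],[0.5,0,0,0,0,0,0],[0.5,0,0,0,0,0,0],[0.5,0,0,0,0,0,0],[0.5,0,0,0,0,0,0],[0.5,0,0,0,0,0,0],[0.5,0,0,0,0,0,0]]]}}

```text
clock: 10.0
eef_pos: [571.3, -142.5, 22.6]
orientation: [-3.125, 0.316, 0.009]
force: [-5.9, 2.7, 4.5]
gripper_width: 0.2
grip_force: 3.3
```

```bash
python3 st.py;  python3 chk.py c
```

```text
tcp rack [-106.6    0.7   22.6] 10.0 F [-5.9  2.7  4.5] w 0.16558163567716214
yaw err 0.0010009236076202188 [-0.006  0.001 -1.   ]
-190 [-0.  3.  7.] -180 [3. 5. 8.] -170 [3. 4. 6.] -160 [3. 5. 8.] -150 [3. 5. 6.] -140 [3. 5. 8.] -130 [3. 5. 7.] -120 [ 3.  6. 96.] -110 [ 3.  5. 92.] -100 [ 3.  6. 36.] -90 [ 7.  9. 22.] -60 [44. 44. 44.] -50 [44. 45. 47.] -40 [42. 45. 47.] -30 [41. 44. 46.] -20 [42. 43. 46.] -10 [42. 43. 46.] 
-190 [2. 4. 7.] -180 [1. 4. 7.] -170 [1. 3. 5.] -160 [1. 3. 5.] -150 [1. 4. 6.] -140 [2. 3. 6.] -130 [5. 5. 5.]
```

View pics/c.png

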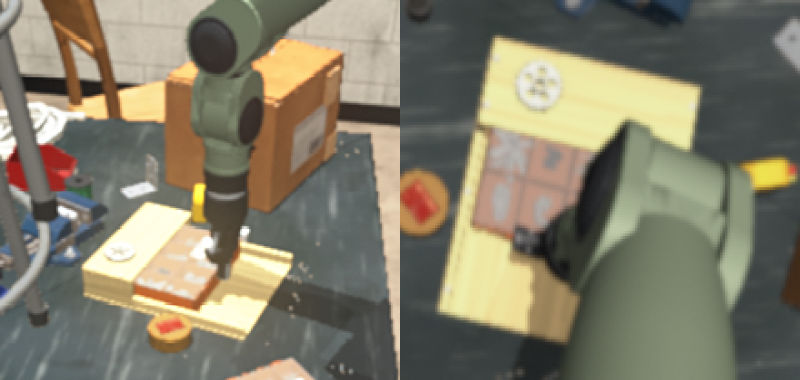

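The case is entering the bay squarely, with a push force of about 6 N.

>>> {"op": "send_rows", "data": {"deltas": [[[0.5,0,0,0,0,0,0],[0.5,0,0,0,0,0,0],[0.5,0,0,0,0,0,0],[0.5,0,0,0,0,0,0],[0.5,0,0,0,0,0,0],[0.5,0,0,0,0,0,0],[0.5,0,0,0,0,0,0],[0.5,0,0,0,0,0,0],[0.3,0,0,0,0,0,0],[0.3,0,0,0,0,0,0]]]}}

```text
clock: 11.1
eef_pos: [617.8, -152.2, 22.7]
orientation: [-3.125, 0.316, 0.004]
force: [-6.0, 1.4, 0.3]
gripper_width: -0.1
grip_force: 2.5
```

>>> {"op": "send_rows", "data": {"deltas": [[[0.1,0,0,0,0,0,0],[0.1,0,0,0,0,0,0],[0.1,0,0,0,0,0,0],[0.1,0,0,0,0,0,0]]]}}

```text
clock: 11.5
eef_pos: [622.7, -153.3, 23.1]
orientation: [-3.126, 0.316, 0.001]
force: [-3.6, 1.5, -0.8]
gripper_width: 0.0
grip_force: 2.1
```

```bash
python3 st.py
```

```text
tcp rack [-54.1   0.5  23.1] 11.5 F [-3.6  1.5 -0.8] w 0.02629511713187219
yaw err 0.0010272500430368592 [-0.001  0.    -1.   ]
```

Expected home is at a TCP x of about -49; I'll creep on 1 mm at a time until the force rises.

>>> {"op": "send_rows", "data": {"deltas": [[[0.1,0,0,0,0,0,0],[0.1,0,0,0,0,0,0],[0.1,0,0,0,0,0,0]]]}}

```text
clock: 11.8
eef_pos: [626.0, -154.0, 23.3]
orientation: [3.126, -0.316, -0.0]
force: [-4.0, 0.5, -0.2]
gripper_width: -0.3
grip_force: 2.1
```

>>> {"op": "send_rows", "data": {"deltas": [[[0.1,0,0,0,0,0,0],[0.1,0,0,0,0,0,0]]]}}

```text
clock: 12.0
eef_pos: [627.9, -154.4, 23.3]
orientation: [3.126, -0.316, 0.0]
force: [-4.2, 0.5, -0.6]
gripper_width: -0.0
grip_force: 2.1
```

>>> {"op": "send_rows", "data": {"deltas": [[[0.1,0,0,0,0,0,0],[0.1,0,0,0,0,0,0]]]}}

```text
clock: 12.2
eef_pos: [629.9, -154.8, 23.3]
orientation: [-3.126, 0.315, 0.0]
force: [-3.6, 0.7, -0.4]
gripper_width: 0.1
grip_force: 2.1
```

>>> {"op": "send_rows", "data": {"deltas": [[[0.1,0,0,0,0,0,0]]]}}

```text
clock: 12.3
eef_pos: [630.3, -154.9, 23.1]
orientation: [3.126, -0.316, -0.002]
force: [-5.8, 1.0, -0.0]
gripper_width: -0.2
grip_force: 3.2
```

>>> {"op": "send_rows", "data": {"deltas": [[[0.1,0,0,0,0,0,0]]]}}

```text
clock: 12.4
eef_pos: [630.5, -155.2, 22.9]
orientation: [3.125, -0.316, -0.004]
force: [-7.0, -0.0, -0.5]
gripper_width: 0.0
grip_force: 3.7
```

>>> {"op": "send_rows", "data": {"deltas": [[[0.1,0,0,0,0,0,0],[0.1,0,0,0,0,0,0],[0,0,0,0,0,0,0]]]}}

```text
clock: 12.7
eef_pos: [631.0, -155.7, 22.6]
orientation: [3.125, -0.316, -0.009]
force: [-9.5, 0.9, 2.7]
gripper_width: -0.1
grip_force: 5.0
```

```bash
python3 st.py
```

```text
tcp rack [-45.5  -0.2  22.6] 12.7 F [-9.5  0.9  2.7] w -0.1325426633418333
yaw err 0.0004884801459259236 [-0.006 -0.    -1.   ]
```

The force climbs while the tool stays put, so the case is on the stop. One slight firming, then I'll back off and raise.

>>> {"op": "send_rows", "data": {"deltas": [[[0.1,0,0,0,0,0,0],[0.1,0,0,0,0,0,0],[0,0,0,0,0,0,0],[0,0,0,0,0,0,0]]]}}

```text
clock: 13.1
eef_pos: [631.3, -156.0, 22.5]
orientation: [3.124, -0.317, -0.013]
force: [-14.0, -0.9, 5.9]
gripper_width: 0.0
grip_force: 7.0
```

>>> {"op": "send_rows", "data": {"deltas": [[[-0.5,0,0,0,0,0,0],[-1,0,0,0,0,0,0],[-3,0,0,0,0,0,0],[-4,0,-2,0,0,0,0],[-4,0,-4,0,0,0,0],[-4,0,-4,0,0,0,0],[-4,0,-4,0,0,0,0],[-3,0,-2,0,0,0,0],[0,0,0,0,0,0,0],[0,0,0,0,0,0,0]]]}}

```text
clock: 14.1
eef_pos: [421.4, -112.7, 170.9]
orientation: [3.124, -0.316, 0.01]
force: [-0.1, 0.1, -0.3]
gripper_width: 0.0
grip_force: 0.0
```

```bash
python3 st.py; python3 chk.py d; python3 - <<'E'
from h import *
for n in("top","side"):
    c=arm.camera(n);T=rk(cloud(c))
    for y in(-90,-80,-20,0,20,80,90):
        q=T[(abs(T[...,1]-y)<5)&(T[...,2]>34)&(T[...,2]<50)&(T[...,0]>-80)&(T[...,0]<10)];print(n,y,len(q),np.percentile(q[:,0],[0,5]).round(1) if len(q) else "")
E
```

```text
tcp rack [-2.594e+02 -2.000e-01  1.709e+02] 14.1 F [-0.1  0.1 -0.3] w 0.0013575975031975363
yaw err 0.0009597024484790939 [ 0.006 -0.002 -1.   ]
-190 [-0.  4.  8.] -180 [3. 4. 7.] -170 [3. 5. 7.] -160 [2. 5. 8.] -150 [2. 5. 7.] -140 [2. 5. 7.] -130 [4. 5. 9.] -120 [4. 5. 7.] -110 [3. 5. 7.] -100 [3. 5. 7.] -90 [3. 5. 8.] -80 [2. 5. 6.] -70 [3. 5. 7.] -60 [3. 5. 8.] -50 [3. 5. 7.] -40 [ 3.  6. 43.] -30 [ 5. 30. 45.] -20 [42. 44. 46.] -10 [42. 44. 45.] 
-190 [0. 4. 7.] -180 [1. 3. 7.] -170 [1. 4. 7.] -160 [1. 4. 6.] -150 [1. 4. 6.] -140 [1. 4. 7.] -130 [1. 4. 7.] -120 [1. 4. 6.] -110 [0. 4. 7.] -100 [1. 3. 7.] -90 [1. 3. 7.] -80 [1. 4. 7.] -70 [1. 4. 7.] -60 [1. 4. 6.] -50 [0. 3. 6.] -40 [ 3. 17. 43.] -30 [40. 43. 45.] -20 [40. 42. 45.] -10 [39. 42. 45.] 
top -90 56 [-39.7 -37.6]
top -80 62 [-39.6 -38. ]
top -20 58 [-39.2 -36.4]
top 0 61 [-39.  -38.2]
top 20 57 [-39.  -36.8]
top 80 59 [-38.9 -36.3]
top 90 56 [-39. -37.]
side -90 21 [-35.8 -35. ]
side -80 24 [-35.4 -34.7]
side -20 28 [-36.7 -34.1]
side 0 21 [-33.8 -31.7]
side 20 24 [-35.1 -34.5]
side 80 27 [-34.9 -34. ]
side 90 31 [-34.3 -33.1]
```

View pics/d.png

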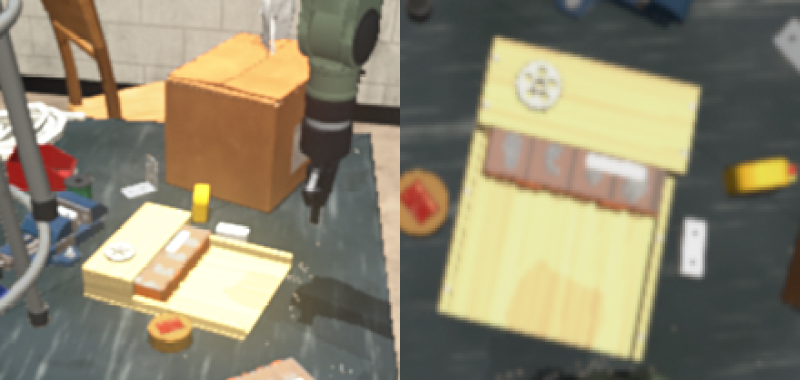

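The front wall is at rack x of about -38 mm across the full width, as expected at home. The lid is flat at 42–44 mm, everything else is in place, and the robot is clear.

```bash
python3 -c "
from bench import arm
print(arm.hand_in())"
```

```text
the job is handed in; nothing more can be done
None
```

I pushed the lid fully shut on the runway, then pushed the case home against the back stop at no more than about 14 N; nothing else moved, and the job is handed in (no verdict was returned).

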